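# Sort the washed tableware into its trays

### The arm

A 6-joint arm with a two-finger parallel gripper is mounted at the origin on the work surface. World frame = base frame: x ahead of the robot, y to its left, z up, the work surface at z = 0. Lengths are in m, angles in degrees, forces in N, time in s.
With the tool pointing down it reaches from about 0.35 to 0.875 m from the base axis. Payload 4.2 kg.
Tool frame: the origin (TCP) lies midway between the tips of the shut fingers; the grasp point (between the pads) lies 19 mm behind it (r.pinch_z is the distance from the TCP to the grasp point, in m); z points along the fingers, y is the line along which they close (so a half turn about z gives the same grasp; the last joint's range is limited). The gripper opens to 87 mm and grips with 3 to 60 N. Pads are 19 mm wide; open, the fingers measure 117 mm over their backs; the gripper's body (75 mm by 190 mm) begins 51 mm behind the grasp point.
Start: joints at [91.765, 22.042, 0.453, 0, -68.411, -14.817], TCP at [0.141, 0.609, 0.223] pointing down, gripper open.
Joint ranges: [-179.83, 179.83], [-69.29, 118.12], [-61.27, 80.66], [-181.25, 117.63], [-171.15, -9.14], [-177.46, 177.46]. Speed limits (degrees/s): [159.86, 159.86, 180, 180, 180, 180].

### API

Orientations are given as a 3x3 rotation matrix whose columns are the frame's x, y, z axes.
In Python, from station import r, imaging, models gives the robot as it stands. The module is installed in compiled form; this text tells all that it offers.
- The arm moves only by the tool apply_moves, never from a script. Its argument "moves" is a list of rows, each a list of 2 entries, a list of its own where there are three numbers: the shift along the tool's x, y, z in m, then the turn about the tool's z in degrees. A call has 1 to 5 rows; each row shifts and turns the commanded pose from where the row before left it, along the tool's axes as they then stand; what a row does not reach is not made up. A row lasts 1/12 s, in which the tool goes at most 41.7 mm and 7.16 degrees, less where a joint would pass 70% of its speed; a pose out of reach is approached as far as the arm can. A call is refused whole if a number of a shift passes 0.0417 or a number of a turn 7.16, either way. A call with a gripper value outside its range is refused whole. "hand" is the finger opening in m, from 0 to 0.087, set as the call begins (left out, the last holds). The fingers move at their own pace and stop on an object; the grip force is fixed at half the most. Time passes only in rows, so rows that do not move let the fingers close. It gives the time, the measured TCP pose, the force, the opening and the grip force at its end, in the units of the state.
- r.sense(): the state, without advancing time (a new reading comes with each control period).
- imaging.capture(name): name is "scene" or "top" or "wrist"; returns a dict with "frame" (480x640x3 uint8, blue, green, red), "intrinsics" (3x3 intrinsics, pixels), "eye" and "orientation" of the camera in the world. Camera axes: x right, y down, z forward; pixel columns grow to the right and rows downward; lengths in m; the calibration is good to about 2 mm. A picture is of the moment at which its call begins. There is no depth.
- r.finish_job(): hands the job in; it is judged then, once.
Trained networks look in a picture, given as the dict that the camera call returned (one of the last four; its "shot" number tells which), for a name from the list of things; names that differ only in an ending like _2 or _b are one class to them, and where a whole thing is asked for, a point or a joint stands for the part that bears it (a point fixed in the world has none). Each returns a list of dicts, best first, with "confidence" (0 to 1); they miss things now and then, are a little off and sometimes report something else, mostly with a low value. They report only what shows in the picture. A call takes as long as a camera call. They do not tell look-alikes from the thing itself.
- models.cut_out(picture, target): "region" (480x640 bool, what is visible of it) and "extent" ([left, top, width, height] as shares, 0 to 1, of the picture: columns of its width, rows of its height, round what is visible of it).
- models.place_of(picture, target): "at" ([column, row] as shares, 0 to 1, of the picture: columns of its width, rows of its height: a listed point, or the origin of a listed thing).
The state is a dict: "time_s": time; "joints": joint angles; "joint_velocities": joint speeds; "effort": joint torques, N m; "tcp_pos": TCP position; "ee_rot": TCP orientation; "wrist_force": force on the tool from outside, world axes, zero at the start; "moment": the same for the moment, N m; "gripper_width": opening from 0.0 (shut) to 1.0 (fully open); "gripper_force": force on a finger pad.
Only numpy, scipy, OpenCV 4.12 (cv2) and the standard library are available. Lean on these libraries where they do the work, as an engineer would, in place of code of your own. Each camera call takes 0.05 s, during which the arm holds its last target. There are 200 camera calls.

### The job

Sort the clean tableware on the canteen table into the three steel trays, each piece with its own kind: the two soup spoons with the spoon, the two tea cups with the cup, the little sauce pot with the sauce pot. Cups and pot stand upright on the tray floor, spoons lie right way up and flat on the floor, side by side and parallel with the spoon already there, nothing piled on anything. It is porcelain, so set each piece down without dropping it, and leave the stack of sauce dishes and the rice bowl where they stand.

Things in the scene. Friction and masses are not known exactly. Their poses are not given: they have to be found in the camera images.
- spoon_a: White porcelain soup spoon, right way up, 135 mm long, 55 g; one of two alike. Origin: underside at mid-length; x towards the bowl, z up. Oval flat-bottomed bowl 60 x 40 mm, 16 mm high, centred at x +38. Handle: bar 14 mm wide, 6 thick, its middle rising from 14 mm up at x +13 to 27 mm up at x -60. Pinch it across y at x = -12 mm (middle 18 mm up); weight centred near x +27.
- spoon_b: White porcelain soup spoon, right way up, 135 mm long, 55 g; one of two alike. Origin: underside at mid-length; x towards the bowl, z up. Oval flat-bottomed bowl 60 x 40 mm, 16 mm high, centred at x +38. Handle: bar 14 mm wide, 6 thick, its middle rising from 14 mm up at x +13 to 27 mm up at x -60. Pinch it across y at x = -12 mm (middle 18 mm up); weight centred near x +27.
- cup_a: A white porcelain tea cup without a handle, standing mouth up: 65 mm high, 60 mm across the rim, 57 mm at half height, 46 mm at the foot, wall 4 mm, 130 g. Origin: centre of the underside, z up. Round, so it can be gripped across from any side, about 50 mm up. One of two alike.
- cup_b: A white porcelain tea cup without a handle, standing mouth up: 65 mm high, 60 mm across the rim, 57 mm at half height, 46 mm at the foot, wall 4 mm, 130 g. Origin: centre of the underside, z up. Round, so it can be gripped across from any side, about 50 mm up. One of two alike.
- pot: A lidded white porcelain soy-sauce pot, 88 mm high with its lid knob (one piece), 200 g. The body is a cylinder 52 mm across with straight sides from 8 to 56 mm up. A spout reaches to x = +46 mm and an ear handle to x = -44 mm, so grip the body across y, about 45 mm up. Origin: centre of the underside, z up.
- spoon_tray: Shallow open stainless tray, 166 x 182 mm (x by y), walls 25 mm high and 3 mm thick, floor 3 mm thick, fixed; one of three alike but for their contents. Origin: centre of the underside; x (shorter side) points away from the robot within 10 degrees. One soup spoon already lies in it, parallel with y, 55 mm to -x of its centre: spoons go here. The rest is free.
- cup_tray: Shallow open stainless tray, 166 x 182 mm (x by y), walls 25 mm high and 3 mm thick, floor 3 mm thick, fixed; one of three alike but for their contents. Origin: centre of the underside; x (shorter side) points away from the robot within 10 degrees. One tea cup already stands in it, 45 mm to -x of its centre: cups go here. The rest is free.
- pot_tray: Shallow open stainless tray, 166 x 182 mm (x by y), walls 25 mm high and 3 mm thick, floor 3 mm thick, fixed; one of three alike but for their contents. Origin: centre of the underside; x (shorter side) points away from the robot within 10 degrees. One sauce pot already stands in it, 45 mm to -y of its centre, spout along x: the sauce pot goes here. The rest is free.
- dishes: A stack of two small white sauce dishes (one piece), 90 mm across, 30 mm high, 240 g, standing among the tableware; to be left alone. Origin: centre of the underside.
- bowl: A white rice bowl, 110 mm across the rim, 58 mm high, 260 g, empty, standing behind the tableware at one side; to be left alone. Origin: centre of the underside.
Mind the look-alikes: they are no part of the job. Leave any black look-alike of the spoon_a alone.

How it is judged (in metres and radians):
At the end, for the whole second after the job is handed in: Each spoon, cup and pot rests on the floor of its own kind's tray (origin inside the walls, at most 10 mm above the tray's underside: not on a rim, not piled up), upright within 8 degrees and still; spoons parallel with the tray's y, either way round, within 20 degrees (x of spoon_a in the frame of spoon_tray between -0.072 and 0.072 m and y of spoon_a in the frame of spoon_tray between -0.08 and 0.08 m and z of spoon_a in the frame of spoon_tray between -0.003 and 0.01 m and angle between each of spoon_a, spoon_b, cup_a, cup_b, pot's own z axis and vertical below 0.15 rad and linear speed of each of spoon_a, spoon_b, cup_a, cup_b, pot below 0.02 m/s and angular speed of each of spoon_a, spoon_b, cup_a, cup_b, pot below 0.3 rad/s and angle between the x axis of each of spoon_a, spoon_b and the y axis of spoon_tray, either way round below 0.35 rad and x of spoon_b in the frame of spoon_tray between -0.072 and 0.072 m and y of spoon_b in the frame of spoon_tray between -0.08 and 0.08 m and z of spoon_b in the frame of spoon_tray between -0.003 and 0.01 m and x of cup_a in the frame of cup_tray between -0.072 and 0.072 m and y of cup_a in the frame of cup_tray between -0.08 and 0.08 m and z of cup_a in the frame of cup_tray between -0.003 and 0.01 m and x of cup_b in the frame of cup_tray between -0.072 and 0.072 m and y of cup_b in the frame of cup_tray between -0.08 and 0.08 m and z of cup_b in the frame of cup_tray between -0.003 and 0.01 m and x of pot in the frame of pot_tray between -0.072 and 0.072 m and y of pot in the frame of pot_tray between -0.08 and 0.08 m and z of pot in the frame of pot_tray between -0.003 and 0.01 m); the robot touches nothing.
It fails at once if a piece of the tableware moves faster than 0.6 m/s with no finger touching it (dropped from more than about 15 mm, or knocked flying) ((contact force between spoon_a and the fingers below 0.05 N and linear speed of spoon_a above 0.6 m/s) or (contact force between spoon_b and the fingers below 0.05 N and linear speed of spoon_b above 0.6 m/s) or (contact force between cup_a and the fingers below 0.05 N and linear speed of cup_a above 0.6 m/s) or (contact force between cup_b and the fingers below 0.05 N and linear speed of cup_b above 0.6 m/s) or (contact force between pot and the fingers below 0.05 N and linear speed of pot above 0.6 m/s)).
It fails at once if the stack of sauce dishes or the rice bowl is shifted by more than 30 mm or tipped (distance of any of dishes, bowl from where it was at the start of the episode above 0.03 m or angle between any of dishes, bowl's own z axis and vertical above 0.3 rad).
It also fails if it takes over 128 s, if anything falls off the work surface, if the arm or the gripper's body presses on something with over 40 N, if the wrist force passes 120 N, or if a joint passes its speed limit or range.

## Working session

There is one attempt and no reset: what is moved stays moved. The work goes in short steps, Python scripts to look and compute and a tool call to move; the robot and the scene stay as the last step left them, time stands still between calls to the robot, and variables do not carry over. Pictures are saved under pics/ and viewed, at most 14 in all, crops included, and the job is handed in when it is done.

Besides the shell and the picture viewer there is one more tool, called after "Request:" as name(argument=value, ...) on one line, values as JSON. apply_moves: Moves the arm, as the interface text tells. Its arguments: {"type":"object","properties":{"moves":{"type":"array"},"hand":{"type":"number"}},"required":["moves"]}

```bash
mkdir -p pics; cat > h.py <<'E'
import numpy as np, cv2
from station import r, imaging, models
def px2w(p,uv,z):
    K=np.array(p["intrinsics"]);R=np.array(p["orientation"]);e=np.array(p["eye"])
    d=R@np.linalg.inv(K)@np.array([uv[0],uv[1],1.]);return e+d*(z-e[2])/d[2]
def w2px(p,X):
    K=np.array(p["intrinsics"]);R=np.array(p["orientation"]);e=np.array(p["eye"])
    c=K@(R.T@(np.array(X)-e));return c[:2]/c[2]
E
python3 - <<'E'
from h import *
for n in ["top","scene"]:
    p=imaging.capture(n);cv2.imwrite(f"pics/{n}0.png",p["frame"]);print(n,np.round(p["eye"],3),np.round(p["orientation"],2).tolist(),np.round(p["intrinsics"],0).tolist())
    for t in ["spoon_a","cup_a","pot","spoon_tray","cup_tray","pot_tray","dishes","bowl"]:
        for q in models.place_of(p,t):
            uv=np.array(q["at"])*[640,480];print(t,round(q["confidence"],2),np.round(uv),np.round(px2w(p,uv,0.0),3)[:2])
s=r.sense();print(s)
E
```

```text
top [ 0.432 -0.013  0.95 ] [[-0.01, -1.0, 0.08], [-1.0, 0.01, 0.01], [-0.01, -0.08, -1.0]] [[464.0, 0.0, 321.0], [0.0, 464.0, 233.0], [0.0, 0.0, 1.0]]
spoon_a 0.9 [223. 206.] [0.568 0.196]
spoon_a 0.9 [210. 347.] [0.283 0.219]
spoon_a 0.87 [280. 266.] [0.446 0.077]
spoon_a 0.8 [407. 342.] [ 0.29  -0.179]
cup_a 0.81 [228. 261.] [0.456 0.184]
cup_a 0.73 [350. 263.] [ 0.449 -0.065]
pot 0.96 [407. 265.] [ 0.444 -0.181]
cup_tray 0.73 [314. 170.] [0.642 0.006]
cup_tray 0.73 [408. 268.] [ 0.439 -0.184]
cup_tray 0.72 [283. 266.] [0.445 0.072]
pot_tray 0.67 [140. 254.] [0.472 0.364]
pot_tray 0.5 [216. 127.] [0.737 0.211]
dishes 0.68 [414. 204.] [ 0.569 -0.2  ]
bowl 0.63 [217. 123.] [0.745 0.21 ]
scene [0.917 0.755 0.673] [[-0.89, 0.25, -0.37], [0.45, 0.54, -0.71], [0.02, -0.8, -0.6]] [[526.0, 0.0, 316.0], [0.0, 526.0, 245.0], [0.0, 0.0, 1.0]]
spoon_a 0.94 [369. 271.] [0.442 0.073]
spoon_a 0.85 [340. 333.] [0.577 0.2  ]
spoon_a 0.8 [477. 291.] [0.282 0.215]
spoon_a 0.53 [367. 193.] [ 0.287 -0.189]
cup_a 0.95 [336. 234.] [ 0.441 -0.067]
cup_a 0.94 [396. 308.] [0.451 0.189]
cup_a 0.15 [341. 332.
[... 451 characters left out ...]
4114164e+01, -1.48170382e+01]), 'joint_velocities': array([-0.00157548,  0.06122849, -0.11676968, -0.03765673,  0.01404824,
       -0.02017296]), 'effort': array([ 2.80433951e-04, -3.90454245e+01,  1.87623596e+01,  4.22444299e+00,
        1.54767180e-02, -1.64434738e-05]), 'tcp_pos': array([0.1411137 , 0.60884414, 0.22258051]), 'ee_rot': array([[ 9.74159115e-01, -2.25862830e-01, -3.37902862e-05],
       [-2.25862828e-01, -9.74159114e-01,  5.93370744e-05],
       [-4.63191548e-05, -5.01717823e-05, -9.99999998e-01]]), 'wrist_force': array([ 1.22104324, -0.38702469,  0.18402097]), 'moment': array([ 0.00173684, -0.00864769, -0.0100689 ]), 'gripper_force': 0.0, 'gripper_width': 1.001506208319154}
```

View pics/top0.png

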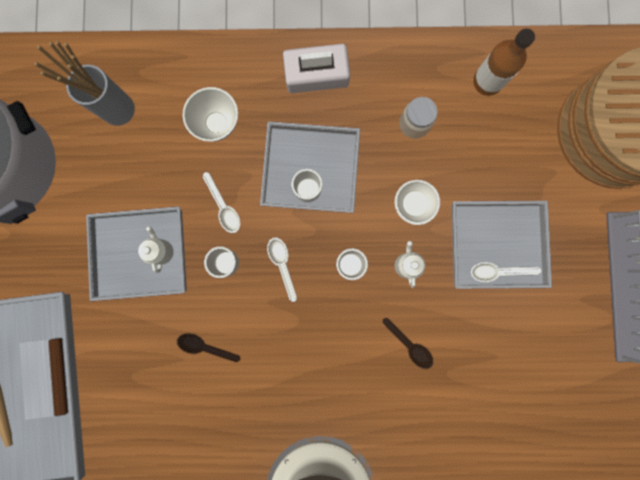

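View pics/scene0.png

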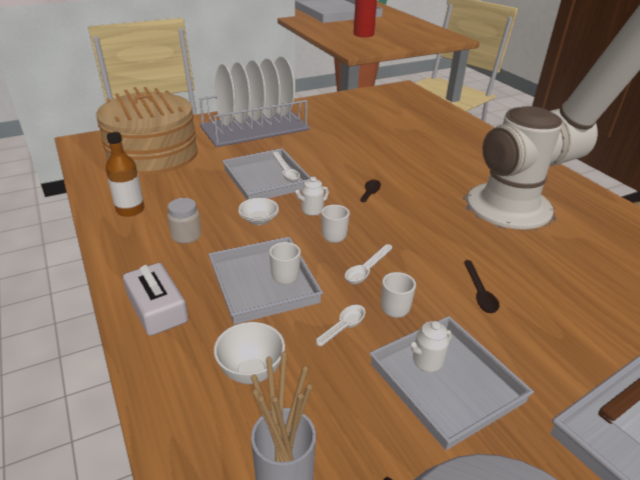

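The top picture shows white spoons at (223,203) and (282,268), and black look-alikes at (207,347) and (408,343). The cups are at (220,262) and (352,264), and the pot at (410,265). The trays are spoon (501,244), cup (311,167) and pot (136,253). The scene view agrees: white spoons at (342,325) and (369,264), black ones at (485,288) and (371,188). The task means the two white spoons lying on the table, because the third white one at (505,271) is already in its tray and the other two are black. Next I measure and make one enlarged crop to confirm.

```bash
python3 - <<'E'
from h import *
P={n:imaging.capture(n) for n in ["top","scene"]}
def tri(a,b):
    A=[];B=[]
    for n,uv in (("top",a),("scene",b)):
        p=P[n];d=np.array(p["orientation"])@np.linalg.inv(np.array(p["intrinsics"]))@[*uv,1];d/=np.linalg.norm(d)
        M=np.eye(3)-np.outer(d,d);A.append(M);B.append(M@np.array(p["eye"]))
    return np.linalg.solve(sum(A),sum(B))
print("tri cup/spoon/pot",[np.round(tri(a,b),3).tolist() for a,b in [((228,261),(396,308)),((350,263),(336,234)),((407,265),(313,207)),((280,266),(369,271)),((223,206),(340,333))]])
for n in P:
    p=P[n]
    for t,z in [("spoon_a",.012),("cup_a",.035),("pot",.04),("spoon_tray",.025),("cup_tray",.025),("pot_tray",.025)]:
        for q in models.cut_out(p,t):
            if q["confidence"]<.3: continue
            m=q["region"];v,u=np.nonzero(m);W=np.array([px2w(p,x,z)[:2] for x in zip(u,v)])
            c=W.mean(0);w,V=np.linalg.eigh(np.cov(W.T));a=V[:,1];s=(W-c)@a
            if (s**3).mean()>0:a=-a;s=-s   # bowl end = heavy end, long tail is the handle
            (rc,rs,ra)=cv2.minAreaRect(W.astype(np.float32)*1000)
            br=p["frame"][m].mean()
            print(n,t,round(q["confidence"],2),"px",round(u.mean()),round(v.mean()),"c",np.round(c,3),"yaw(bowl)",round(np.degrees(np.arctan2(a[1],a[0])),1),"mid",np.round(c+a*(s.max()+s.min())/2,3),"len",round(np.ptp(s),3),"rect",np.round(rc),np.round(rs),round(ra,1),"bright",round(br))
f=P["top"]["frame"][150:320,180:440];cv2.imwrite("pics/crop.png",cv2.resize(f,None,fx=3,fy=3,interpolation=2))
E
```

```text
tri cup/spoon/pot [[0.453, 0.186, -0.001], [0.447, -0.064, 0.005], [0.443, -0.18, 0.007], [0.444, 0.077, 0.004], [0.572, 0.196, -0.006]]
top spoon_a 0.91 px 411 348 c [ 0.281 -0.185] yaw(bowl) -135.3 mid [ 0.289 -0.176] len 0.131 rect [ 289. -176.] [131.  38.] 44.5 bright 47
top spoon_a 0.58 px 223 208 c [0.564 0.194] yaw(bowl) -152.1 mid [0.575 0.2  ] len 0.137 rect [576. 199.] [136.  39.] 26.8 bright 196
top cup_a 0.85 px 221 262 c [0.452 0.191] yaw(bowl) 87.1 mid [0.452 0.19 ] len 0.068 rect [453. 190.] [67. 59.] 89.5 bright 167
top cup_a 0.56 px 351 264 c [ 0.446 -0.066] yaw(bowl) -97.8 mid [ 0.446 -0.066] len 0.06 rect [447. -66.] [59. 59.] 89.5 bright 193
top pot 0.85 px 409 266 c [ 0.442 -0.18 ] yaw(bowl) -173.9 mid [ 0.445 -0.179] len 0.088 rect [ 445. -182.] [57. 71.] 56.0 bright 187
top pot 0.31 px 310 165 c [0.645 0.014] yaw(bowl) -96.4 mid [0.645 0.014] len 0.189 rect [641.  14.] [186. 172.] 85.0 bright 150
top spoon_tray 0.81 px 501 242 c [ 0.489 -0.366] yaw(bowl) -93.4 mid [ 0.489 -0.364] len 0.199 rect [ 483. -364.] [193. 175.] 89.8 bright 150
top cup_tray 0.88 px 310 
[... 900 characters left out ...]
60.] 62.9 bright 161
scene cup_a 0.76 px 397 294 c [0.452 0.186] yaw(bowl) 50.4 mid [0.452 0.186] len 0.125 rect [452. 186.] [125.  63.] 49.6 bright 158
scene pot 0.64 px 312 196 c [ 0.447 -0.175] yaw(bowl) 61.8 mid [ 0.443 -0.181] len 0.166 rect [ 446. -183.] [166.  73.] 62.5 bright 169
scene spoon_tray 0.64 px 260 282 c [0.662 0.039] yaw(bowl) 98.3 mid [0.663 0.026] len 0.24 rect [647.  25.] [212. 174.] 84.8 bright 143
scene cup_tray 0.68 px 260 283 c [0.663 0.039] yaw(bowl) 99.4 mid [0.665 0.027] len 0.239 rect [648.  25.] [213. 173.] 85.1 bright 143
scene cup_tray 0.32 px 335 222 c [ 0.439 -0.079] yaw(bowl) -120.3 mid [ 0.439 -0.079] len 0.143 rect [437. -77.] [142.  61.] 62.9 bright 162
```

View pics/crop.png

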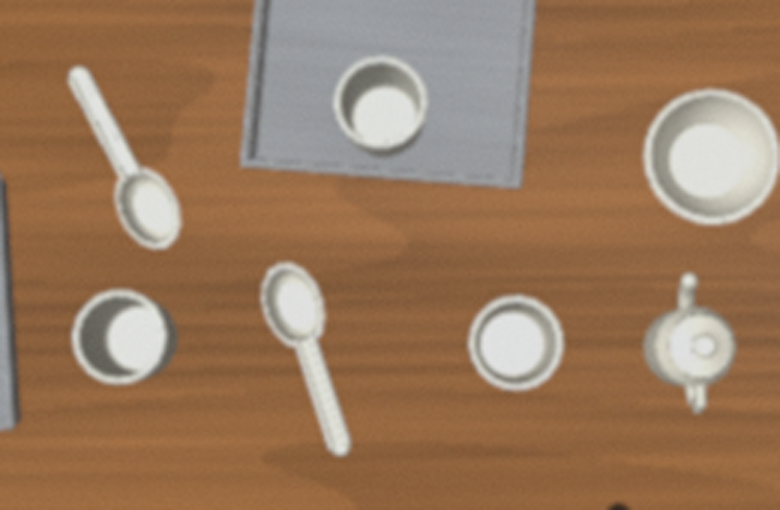

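The crop shows white porcelain in each case. The spoons are at crop (130,160) and (305,355), the cups at (120,335) and (515,342), and the pot at (695,345) with its spout and ear along x. I square the tool to the world and go above cup_a at about (0.452, 0.188).

Request:
apply_moves(moves=[[[0,0,0],-6.5],[[0,0,0],-6.55],[[0.024,0.032,0],0],[[0.024,0.032,0],0],[[0.024,0.032,0],0]], hand=0.087)

```text
time_s: 2.02
tcp_pos: [0.2134, 0.5118, 0.2222]
ee_rot: [[1.0, 0.001, 0.0], [0.001, -1.0, -0.001], [0.0, 0.001, -1.0]]
wrist_force: [0.2, 0.5, 0.7]
gripper_width: 0.997
gripper_force: 0.0
```

Request:
apply_moves(moves=[[[0.024,0.032,0],0],[[0.024,0.032,0],0],[[0.024,0.032,0],0],[[0.024,0.032,0],0],[[0.024,0.032,0],0]])

```text
time_s: 2.43
tcp_pos: [0.3339, 0.3512, 0.223]
ee_rot: [[1.0, 0.001, 0.001], [0.001, -1.0, 0.001], [0.001, -0.001, -1.0]]
wrist_force: [0.5, 1.1, 1.0]
gripper_width: 1.001
gripper_force: 0.0
```

Request:
apply_moves(moves=[[[0.024,0.032,0],0],[[0.024,0.032,0],0],[[0.024,0.032,0],0],[[0.024,0.036,0],0],[[0,0,0],0]])

```text
time_s: 2.85
tcp_pos: [0.4305, 0.2172, 0.2227]
ee_rot: [[1.0, -0.007, 0.0], [-0.007, -1.0, -0.001], [0.0, 0.001, -1.0]]
wrist_force: [-0.1, -0.2, 0.5]
gripper_width: 0.999
gripper_force: 0.0
```

```bash
python3 - <<'E'
from h import *
p=imaging.capture("wrist");s=r.sense();print(s["time_s"],s["tcp_pos"],s["ee_rot"][:,0])
cv2.imwrite("pics/w1.png",p["frame"])
for t in ["cup_a","spoon_a"]:
    for q in models.place_of(p,t):
        uv=np.array(q["at"])*[640,480];print(t,round(q["confidence"],2),np.round(uv),np.round(px2w(p,uv,0.0),3)[:2])
# spoons from tips read in the top picture
p=imaging.capture("top")
for h,b in [((206.5,175),(232,231.5)),((293.5,300.5),(274.3,238.7))]:
    H=px2w(p,h,.028)[:2];B=px2w(p,b,.014)[:2];d=B-H;L=np.linalg.norm(d);d/=L;m=(H+B)/2
    print("spoon mid",np.round(m,4),"L",round(L,3),"yaw",np.degrees(np.arctan2(d[1],d[0])).round(1),"pinch",np.round(m-.012*d,4))
E
```

```text
2.9 [0.4296323  0.21926262 0.22261611] [ 9.99980522e-01 -6.24083503e-03  9.09484200e-05]
cup_a 0.97 [355. 175.] [0.452 0.186]
cup_a 0.66 [626. 177.] [ 0.448 -0.064]
spoon_a 0.88 [480. 188.] [0.439 0.069]
spoon_a 0.81 [323. 336.] [0.285 0.216]
spoon_a 0.6 [343.  29.] [0.574 0.198]
spoon mid [0.572  0.1982] L 0.124 yaw -156.4 pinch [0.583 0.203]
spoon mid [0.438  0.0678] L 0.13 yaw 17.7 pinch [0.4265 0.0642]
```

Request:
apply_moves(moves=[[[0.0115,0.017,0],0],[[0.0115,0.0165,0.02],0],[[0,0,0.03],0],[[0,0,0.03],0],[[0,0,0.03],0]])

```text
time_s: 3.47
tcp_pos: [0.4509, 0.1902, 0.1119]
ee_rot: [[1.0, 0.002, 0.001], [0.002, -1.0, 0.001], [0.001, -0.001, -1.0]]
wrist_force: [-0.1, 0.5, 0.5]
gripper_width: 1.003
gripper_force: 0.0
```

Request:
apply_moves(moves=[[[0,0,0.03],0],[[0,0,0.03],0],[[0,0,0.022],0],[[0,0,0],0],[[0,0,0],0]])

```text
time_s: 3.88
tcp_pos: [0.4505, 0.1896, 0.03]
ee_rot: [[1.0, 0.003, -0.002], [0.003, -1.0, -0.002], [-0.002, 0.002, -1.0]]
wrist_force: [1.2, 0.2, 1.3]
gripper_width: 1.003
gripper_force: 0.0
```

Request:
apply_moves(moves=[[[0,0,0],0],[[0,0,0],0],[[0,0,0],0],[[0,0,0],0],[[0,0,0],0]], hand=0.04)

```text
time_s: 4.3
tcp_pos: [0.4516, 0.189, 0.0315]
ee_rot: [[1.0, -0.0, 0.001], [-0.0, -1.0, 0.001], [0.001, -0.001, -1.0]]
wrist_force: [0.4, 0.4, 0.6]
gripper_width: 0.706
gripper_force: 0.0
```

Request:
apply_moves(moves=[[[0,0,0],0],[[0,0,0],0],[[0,0,0],0],[[0,0,0],0],[[0,0,0],0]])

```text
time_s: 4.72
tcp_pos: [0.4516, 0.1887, 0.0312]
ee_rot: [[1.0, 0.0, 0.001], [0.0, -1.0, 0.0], [0.001, -0.0, -1.0]]
wrist_force: [-0.0, -2.0, 5.8]
gripper_width: 0.661
gripper_force: 29.6
```

Request:
apply_moves(moves=[[[0,0,-0.01],0],[[0,0,-0.025],0],[[0,0,-0.035],0],[[0,0,-0.03],0],[[0.01,0.006,0],0]])

```text
time_s: 5.13
tcp_pos: [0.4637, 0.1851, 0.1363]
ee_rot: [[1.0, 0.003, 0.01], [0.003, -1.0, 0.007], [0.01, -0.007, -1.0]]
wrist_force: [1.9, 1.2, -1.8]
gripper_width: 0.664
gripper_force: 29.7
```

Request:
apply_moves(moves=[[[0.02,0.012,0],0],[[0.028,0.016,0],0],[[0.03,0.017,0],0],[[0.03,0.017,0],0],[[0.03,0.017,0],0]])

```text
time_s: 5.55
tcp_pos: [0.6, 0.1026, 0.1294]
ee_rot: [[1.0, -0.0, -0.002], [-0.0, -1.0, 0.0], [-0.002, -0.0, -1.0]]
wrist_force: [0.1, 1.6, -2.0]
gripper_width: 0.658
gripper_force: 29.7
```

Request:
apply_moves(moves=[[[0.03,0.017,0],0],[[0.028,0.016,0],0],[[0.0195,0.0115,0],0],[[0,0,0],0],[[0,0,0.02],0]])

```text
time_s: 5.97
tcp_pos: [0.6799, 0.0583, 0.1126]
ee_rot: [[1.0, -0.002, 0.007], [-0.002, -1.0, 0.001], [0.007, -0.001, -1.0]]
wrist_force: [0.8, 0.2, -2.0]
gripper_width: 0.657
gripper_force: 29.7
```

Request:
apply_moves(moves=[[[0,0,0.03],0],[[0,0,0.025],0],[[0,0,0.012],0],[[0,0,0],0],[[0,0,0],0]])

```text
time_s: 6.38
tcp_pos: [0.6766, 0.0591, 0.0431]
ee_rot: [[1.0, 0.001, -0.001], [0.001, -1.0, -0.001], [-0.001, 0.001, -1.0]]
wrist_force: [0.4, 0.3, -1.0]
gripper_width: 0.654
gripper_force: 29.7
```

```bash
python3 - <<'E'
from h import *
p=imaging.capture("scene");s=r.sense();print(s["time_s"],s["tcp_pos"],s["wrist_force"],s["gripper_width"])
cv2.imwrite("pics/s2.png",cv2.resize(p["frame"][180:360,160:420],None,fx=3,fy=3))
E
```

```text
6.4333 [0.67762056 0.05942499 0.04458421] [-0.21504977 -0.10923214 -0.69929156] 0.6589528967951729
```

View pics/s2.png

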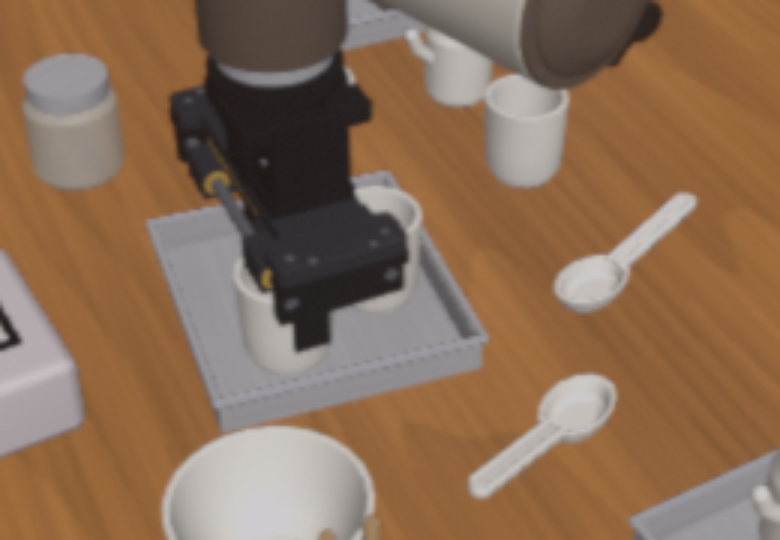

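The crop shows the cup held inside the tray at (285,320), clear of the tray's own cup at (385,250). I lower it and release.

Request:
apply_moves(moves=[[[0,0,0.004],0],[[0,0,0.003],0],[[0,0,0.0015],0],[[0,0,0.001],0],[[0,0,0],0]])

```text
time_s: 6.85
tcp_pos: [0.6769, 0.0592, 0.0345]
ee_rot: [[1.0, 0.0, 0.001], [0.0, -1.0, 0.0], [0.001, -0.0, -1.0]]
wrist_force: [0.5, 0.1, -0.3]
gripper_width: 0.661
gripper_force: 29.7
```

Request:
apply_moves(moves=[[[0,0,0],0],[[0,0,0],0],[[0,0,0],0],[[0,0,0],0],[[0,0,0],0]], hand=0.08)

```text
time_s: 7.27
tcp_pos: [0.6769, 0.0592, 0.0343]
ee_rot: [[1.0, -0.0, 0.0], [-0.0, -1.0, 0.0], [0.0, -0.0, -1.0]]
wrist_force: [-0.5, 0.6, -0.9]
gripper_width: 0.896
gripper_force: 0.0
```

Request:
apply_moves(moves=[[[0,0,-0.01],0],[[0,0,-0.025],0],[[0,0,-0.035],0],[[0,0,-0.035],0],[[-0.02,0.01,0],0]])

```text
time_s: 7.68
tcp_pos: [0.6643, 0.0509, 0.1485]
ee_rot: [[1.0, 0.003, 0.019], [0.003, -1.0, 0.002], [0.019, -0.002, -1.0]]
wrist_force: [1.8, -0.3, 1.3]
gripper_width: 0.92
gripper_force: 0.0
```

```bash
python3 - <<'E'
from h import *
for n in ("scene","wrist"):
    p=imaging.capture(n);s=r.sense();print(s["time_s"],s["tcp_pos"],s["gripper_width"])
    for q in models.place_of(p,"cup_a"):
        uv=np.array(q["at"])*[640,480];print(n,round(q["confidence"],2),np.round(uv),np.round(px2w(p,uv,0.0),3)[:2])
E
```

```text
7.7333 [0.65655567 0.04855297 0.14505124] 0.9209612448120397
scene 0.73 [445. 384.] [0.478 0.368]
scene 0.69 [258. 300.] [0.676 0.059]
scene 0.57 [335. 235.] [ 0.445 -0.066]
7.8333 [0.65641786 0.04890121 0.14121961] 0.9178964999767859
wrist 0.85 [308. 190.] [0.679 0.059]
```

Request:
apply_moves(moves=[[[-0.03,0.016,0],0],[[-0.03,0.016,0],0],[[-0.03,0.016,0],0],[[-0.03,0.016,0],0],[[-0.03,0.016,0],0]], hand=0.087)

```text
time_s: 8.3
tcp_pos: [0.5055, -0.0314, 0.1383]
ee_rot: [[1.0, 0.0, -0.001], [0.0, -1.0, -0.001], [-0.001, 0.001, -1.0]]
wrist_force: [0.2, -0.9, -0.5]
gripper_width: 1.0
gripper_force: 0.0
```

Request:
apply_moves(moves=[[[-0.03,0.016,0],0],[[-0.03,0.018,0],0],[[0,0,0],0],[[0,0,0],0],[[0,0,0.02],0]])

```text
time_s: 8.72
tcp_pos: [0.4509, -0.0644, 0.1222]
ee_rot: [[1.0, 0.001, 0.01], [0.001, -1.0, 0.0], [0.01, -0.0, -1.0]]
wrist_force: [1.1, -0.8, -0.8]
gripper_width: 1.001
gripper_force: 0.0
```

Request:
apply_moves(moves=[[[0,0,0.03],0],[[0,0,0.035],0],[[0,0,0.024],0],[[0,0,0],0],[[0,0,0],0]])

```text
time_s: 9.13
tcp_pos: [0.4474, -0.0646, 0.0291]
ee_rot: [[1.0, 0.001, -0.003], [0.001, -1.0, -0.001], [-0.003, 0.001, -1.0]]
wrist_force: [1.1, 0.5, 0.9]
gripper_width: 0.999
gripper_force: 0.0
```

Request:
apply_moves(moves=[[[0,0,0],0],[[0,0,0],0],[[0,0,0],0],[[0,0,0],0],[[0,0,0],0]], hand=0.04)

```text
time_s: 9.55
tcp_pos: [0.4473, -0.0647, 0.031]
ee_rot: [[1.0, 0.0, 0.002], [0.0, -1.0, 0.0], [0.002, -0.0, -1.0]]
wrist_force: [-0.2, 0.4, -0.7]
gripper_width: 0.706
gripper_force: 0.0
```

Request:
apply_moves(moves=[[[0,0,0],0],[[0,0,0],0],[[0,0,0],0],[[0,0,0],0],[[0,0,0],0]])

```text
time_s: 9.97
tcp_pos: [0.4471, -0.0647, 0.0307]
ee_rot: [[1.0, 0.0, 0.001], [0.0, -1.0, 0.0], [0.001, -0.0, -1.0]]
wrist_force: [-1.7, 2.5, 6.5]
gripper_width: 0.645
gripper_force: 29.8
```

Request:
apply_moves(moves=[[[0,0,-0.01],0],[[0,0,-0.025],0],[[0,0,-0.035],0],[[0,0,-0.03],0],[[0.012,0,0],0]])

```text
time_s: 10.38
tcp_pos: [0.4606, -0.0647, 0.1355]
ee_rot: [[1.0, 0.001, 0.01], [0.001, -1.0, 0.001], [0.01, -0.001, -1.0]]
wrist_force: [1.1, 0.8, -1.7]
gripper_width: 0.647
gripper_force: 29.8
```

Request:
apply_moves(moves=[[[0.025,-0.003,0],0],[[0.03,-0.004,0],0],[[0.03,-0.004,0],0],[[0.03,-0.004,0],0],[[0.03,-0.004,0],0]])

```text
time_s: 10.8
tcp_pos: [0.6044, -0.0458, 0.1293]
ee_rot: [[1.0, -0.0, -0.002], [-0.0, -1.0, 0.0], [-0.002, -0.0, -1.0]]
wrist_force: [0.1, -0.2, -1.6]
gripper_width: 0.647
gripper_force: 29.8
```

Request:
apply_moves(moves=[[[0.03,-0.004,0],0],[[0.025,-0.004,0],0],[[0.01,0,0],0],[[0,0,0],0],[[0,0,0.02],0]])

```text
time_s: 11.22
tcp_pos: [0.6713, -0.0379, 0.1128]
ee_rot: [[1.0, 0.001, 0.007], [0.001, -1.0, -0.0], [0.007, 0.0, -1.0]]
wrist_force: [0.0, 0.3, -0.3]
gripper_width: 0.646
gripper_force: 29.8
```

Request:
apply_moves(moves=[[[0,0,0.03],0],[[0,0,0.025],0],[[0,0,0.012],0],[[0,0,0],0],[[0,0,0],0]])

```text
time_s: 11.63
tcp_pos: [0.6684, -0.0381, 0.043]
ee_rot: [[1.0, 0.0, -0.001], [0.0, -1.0, -0.001], [-0.001, 0.001, -1.0]]
wrist_force: [-0.1, -0.5, -0.3]
gripper_width: 0.646
gripper_force: 29.8
```

Request:
apply_moves(moves=[[[0,0,0.004],0],[[0,0,0.003],0],[[0,0,0.0015],0],[[0,0,0],0],[[0,0,0],0]])

```text
time_s: 12.05
tcp_pos: [0.6689, -0.0378, 0.0351]
ee_rot: [[1.0, 0.0, 0.001], [0.0, -1.0, 0.0], [0.001, -0.0, -1.0]]
wrist_force: [0.0, 0.0, -0.5]
gripper_width: 0.647
gripper_force: 29.8
```

Request:
apply_moves(moves=[[[0,0,0.001],0],[[0,0,0],0],[[0,0,0],0]])

```text
time_s: 12.3
tcp_pos: [0.6689, -0.0378, 0.0339]
ee_rot: [[1.0, 0.0, 0.001], [0.0, -1.0, 0.0], [0.001, -0.0, -1.0]]
wrist_force: [-0.3, 0.2, -0.8]
gripper_width: 0.644
gripper_force: 29.8
```

Request:
apply_moves(moves=[[[0,0,0],0],[[0,0,0],0],[[0,0,0],0],[[0,0,0],0],[[0,0,0],0]], hand=0.08)

```text
time_s: 12.72
tcp_pos: [0.6687, -0.0379, 0.0336]
ee_rot: [[1.0, -0.0, 0.0], [-0.0, -1.0, -0.0], [0.0, 0.0, -1.0]]
wrist_force: [0.3, -0.1, 0.1]
gripper_width: 0.89
gripper_force: 0.0
```

Request:
apply_moves(moves=[[[0,0,-0.01],0],[[0,0,-0.025],0],[[0,0,-0.035],0],[[0,0,-0.04],0],[[-0.02,0.012,0],0]])

```text
time_s: 13.13
tcp_pos: [0.6568, -0.0488, 0.1538]
ee_rot: [[1.0, 0.004, 0.021], [0.004, -1.0, -0.001], [0.021, 0.001, -1.0]]
wrist_force: [1.2, -0.5, 2.4]
gripper_width: 0.918
gripper_force: 0.0
```

Request:
apply_moves(moves=[[[-0.03,0.019,0],0],[[-0.03,0.019,0],0],[[-0.03,0.019,0],0],[[-0.03,0.019,0],0],[[-0.03,0.019,0],0]], hand=0.087)

```text
time_s: 13.55
tcp_pos: [0.4973, -0.1456, 0.1445]
ee_rot: [[1.0, 0.001, 0.001], [0.001, -1.0, -0.0], [0.001, 0.0, -1.0]]
wrist_force: [-0.9, -0.3, 0.4]
gripper_width: 0.995
gripper_force: 0.0
```

Request:
apply_moves(moves=[[[-0.03,0.019,0],0],[[-0.026,0.016,0],0],[[0,0,0],0],[[0,0,0],0]])

```text
time_s: 13.88
tcp_pos: [0.4418, -0.1807, 0.1448]
ee_rot: [[1.0, -0.002, 0.002], [-0.002, -1.0, -0.0], [0.002, 0.0, -1.0]]
wrist_force: [0.4, 0.7, -0.0]
gripper_width: 0.995
gripper_force: 0.0
```

```bash
python3 - <<'E'
from h import *
for n in ("scene","wrist"):
    p=imaging.capture(n);s=r.sense();print(s["time_s"],s["tcp_pos"],s["gripper_width"])
    for t in("cup_a","pot"):
      for q in models.place_of(p,t):
        uv=np.array(q["at"])*[640,480];print(n,t,round(q["confidence"],2),np.round(uv),np.round(px2w(p,uv,0.0),3)[:2])
cv2.imwrite("pics/w3.png",p["frame"])
E
```

```text
13.9333 [ 0.44303747 -0.18027299  0.14472517] 1.0002693223246029
scene cup_a 0.84 [244. 266.] [ 0.664 -0.048]
scene cup_a 0.62 [258. 300.] [0.675 0.059]
scene pot 0.79 [312. 208.] [ 0.443 -0.185]
scene pot 0.51 [340. 332.] [0.576 0.198]
14.0833 [ 0.44383875 -0.17951032  0.14392497] 1.0031781934295083
wrist pot 0.57 [324. 220.] [ 0.443 -0.181]
```

View pics/w3.png

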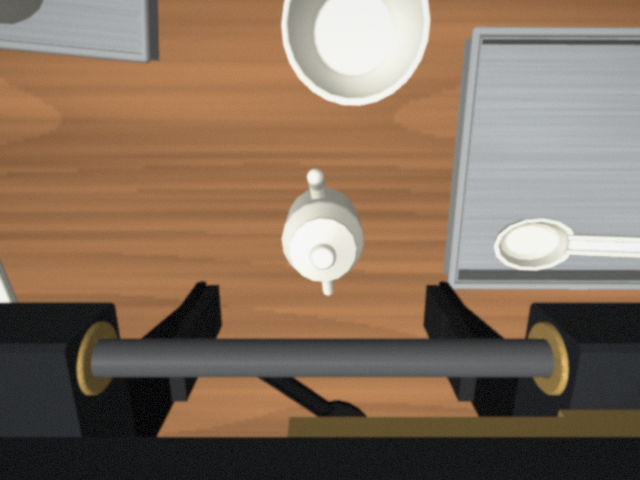

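The wrist view shows the pot at (323,240), centred between the fingers at columns 215 and 432, with its spout and ear along x. I go down and grip it.

Request:
apply_moves(moves=[[[0,0,0.025],0],[[0,0,0.035],0],[[0,0,0.035],0],[[0,0,0.02],0],[[0,0,0],0]])

```text
time_s: 14.6
tcp_pos: [0.4397, -0.1791, 0.0244]
ee_rot: [[1.0, -0.0, -0.01], [-0.0, -1.0, 0.001], [-0.01, -0.001, -1.0]]
wrist_force: [-0.2, 0.2, 0.2]
gripper_width: 1.0
gripper_force: 0.0
```

Request:
apply_moves(moves=[[[0,0,0],0],[[0,0,0],0],[[0,0,0],0],[[0,0,0],0],[[0,0,0],0]], hand=0.035)

```text
time_s: 15.02
tcp_pos: [0.4436, -0.1799, 0.0298]
ee_rot: [[1.0, 0.0, 0.003], [0.0, -1.0, -0.0], [0.003, 0.0, -1.0]]
wrist_force: [-0.6, -1.0, -0.6]
gripper_width: 0.707
gripper_force: 0.0
```

Request:
apply_moves(moves=[[[0,0,0],0],[[0,0,0],0],[[0,0,0],0],[[0,0,0],0],[[0,0,0],0]])

```text
time_s: 15.43
tcp_pos: [0.4431, -0.1799, 0.0293]
ee_rot: [[1.0, 0.0, 0.001], [0.0, -1.0, -0.0], [0.001, 0.0, -1.0]]
wrist_force: [-1.1, 1.3, 5.7]
gripper_width: 0.584
gripper_force: 30.0
```

Request:
apply_moves(moves=[[[0,0,0],0],[[0,0,0],0]])

```text
time_s: 15.6
tcp_pos: [0.4431, -0.1799, 0.0293]
ee_rot: [[1.0, 0.0, 0.001], [0.0, -1.0, -0.0], [0.001, 0.0, -1.0]]
wrist_force: [-1.2, 1.8, 6.3]
gripper_width: 0.593
gripper_force: 30.0
```

Request:
apply_moves(moves=[[[0,0,-0.01],0],[[0,0,-0.03],0],[[0,0,-0.04],0],[[0,0,-0.03],0],[[0,0,-0.01],0]])

```text
time_s: 16.02
tcp_pos: [0.4451, -0.1803, 0.153]
ee_rot: [[1.0, 0.001, 0.008], [0.001, -1.0, -0.001], [0.008, 0.001, -1.0]]
wrist_force: [1.3, -0.1, -2.0]
gripper_width: 0.592
gripper_force: 30.0
```

Request:
apply_moves(moves=[[[0,-0.01,0],0],[[0,-0.022,0],0],[[0.002,-0.038,0],0],[[0.002,-0.038,0],0],[[0.002,-0.038,0],0]])

```text
time_s: 16.43
tcp_pos: [0.447, -0.0324, 0.1469]
ee_rot: [[1.0, -0.002, -0.003], [-0.002, -1.0, -0.0], [-0.003, 0.0, -1.0]]
wrist_force: [1.0, -0.3, -1.6]
gripper_width: 0.585
gripper_force: 30.0
```

Request:
apply_moves(moves=[[[0.002,-0.038,0],0],[[0.002,-0.038,0],0],[[0.002,-0.038,0],0],[[0.002,-0.038,0],0],[[0.002,-0.038,0],0]])

```text
time_s: 16.85
tcp_pos: [0.4568, 0.1578, 0.1468]
ee_rot: [[1.0, 0.0, -0.003], [0.0, -1.0, -0.002], [-0.003, 0.002, -1.0]]
wrist_force: [1.0, -0.6, -1.5]
gripper_width: 0.587
gripper_force: 30.0
```

Request:
apply_moves(moves=[[[0.002,-0.038,0],0],[[0.002,-0.038,0],0],[[0.002,-0.038,0],0],[[0.002,-0.038,0],0],[[0.002,-0.038,0],0]])

```text
time_s: 17.27
tcp_pos: [0.4669, 0.3475, 0.1463]
ee_rot: [[1.0, 0.0, -0.003], [0.0, -1.0, -0.003], [-0.003, 0.003, -1.0]]
wrist_force: [1.4, 0.5, -1.8]
gripper_width: 0.59
gripper_force: 30.0
```

Request:
apply_moves(moves=[[[0,-0.038,0],0],[[0,-0.018,0],0],[[0,-0.007,0],0],[[0,0,0],0],[[0,0,0],0]])

```text
time_s: 17.68
tcp_pos: [0.4676, 0.4081, 0.1468]
ee_rot: [[1.0, -0.0, -0.003], [-0.0, -1.0, -0.003], [-0.003, 0.003, -1.0]]
wrist_force: [-0.2, -0.7, -2.0]
gripper_width: 0.589
gripper_force: 30.0
```

```bash
python3 - <<'E'
from h import *
for n in ("scene","wrist"):
    p=imaging.capture(n);s=r.sense();print(s["time_s"],s["tcp_pos"],s["gripper_width"],s["wrist_force"])
    for t in("pot","pot_tray"):
      for q in models.place_of(p,t):
        uv=np.array(q["at"])*[640,480];print(n,t,round(q["confidence"],2),np.round(uv),np.round(px2w(p,uv,0.0),3)[:2])
    cv2.imwrite(f"pics/{n}4.png",p["frame"])
E
```

```text
17.7333 [0.46790538 0.40764771 0.14729944] 0.5882887571319989 [ 0.09131059 -0.19905888 -2.36156792]
scene pot 0.76 [482. 345.] [0.368 0.329]
scene pot_tray 0.84 [446. 385.] [0.478 0.371]
17.8833 [0.46871429 0.4077649  0.14857897] 0.5869632191938272 [ 0.93802499 -0.64068024 -2.12070625]
wrist pot 0.63 [319. 276.] [0.42 0.41]
wrist pot_tray 0.89 [375. 210.] [0.474 0.367]
```

View pics/scene4.png

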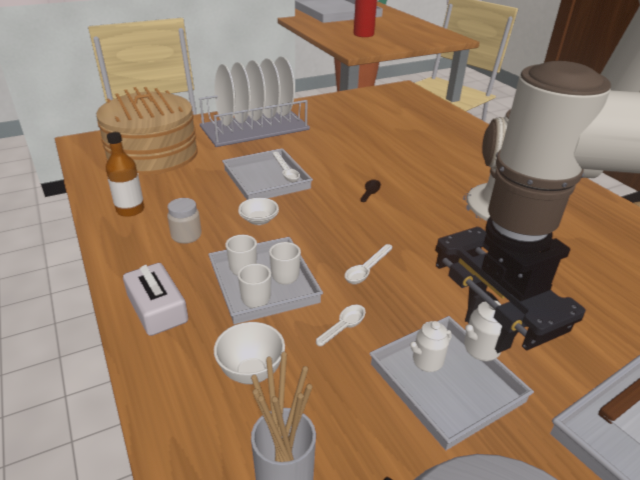

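The scene picture shows the held pot at (487,330), above the pot tray. The tray's own pot is at (432,345), and the three cups stand in their tray at (242,255), (255,285) and (285,263). I lower the pot.

Request:
apply_moves(moves=[[[0,0,0.02],0],[[0,0,0.035],0],[[0,0,0.035],0],[[0,0,0.017],0],[[0,0,0],0]])

```text
time_s: 18.4
tcp_pos: [0.4666, 0.4057, 0.0369]
ee_rot: [[1.0, -0.002, -0.007], [-0.002, -1.0, -0.008], [-0.006, 0.008, -1.0]]
wrist_force: [0.5, 0.3, -2.8]
gripper_width: 0.59
gripper_force: 30.0
```

Request:
apply_moves(moves=[[[0,0,0],0],[[0,0,0.004],0],[[0,0,0.003],0],[[0,0,0],0],[[0,0,0],0]])

```text
time_s: 18.82
tcp_pos: [0.469, 0.4096, 0.0356]
ee_rot: [[1.0, 0.0, 0.001], [0.0, -1.0, 0.001], [0.001, -0.001, -1.0]]
wrist_force: [-0.2, -0.1, -2.9]
gripper_width: 0.586
gripper_force: 30.0
```

Request:
apply_moves(moves=[[[0,0,0.0015],0],[[0,0,0.0015],0],[[0,0,0],0],[[0,0,0],0]])

```text
time_s: 19.15
tcp_pos: [0.469, 0.4095, 0.0323]
ee_rot: [[1.0, 0.0, 0.001], [0.0, -1.0, 0.001], [0.001, -0.001, -1.0]]
wrist_force: [-1.4, -0.6, 3.3]
gripper_width: 0.59
gripper_force: 30.0
```

Request:
apply_moves(moves=[[[0,0,0],0],[[0,0,0],0],[[0,0,0],0],[[0,0,0],0],[[0,0,0],0]], hand=0.07)

```text
time_s: 19.57
tcp_pos: [0.4687, 0.4091, 0.0313]
ee_rot: [[1.0, -0.0, -0.0], [-0.0, -1.0, -0.0], [-0.0, 0.0, -1.0]]
wrist_force: [0.1, -0.1, -0.1]
gripper_width: 0.79
gripper_force: 0.0
```

Request:
apply_moves(moves=[[[0,0,-0.01],0],[[0,0,-0.03],0],[[0,0,-0.04],0],[[0,0,-0.04],0],[[0,0,0],0]])

```text
time_s: 19.98
tcp_pos: [0.4727, 0.4131, 0.1621]
ee_rot: [[1.0, 0.002, 0.013], [0.002, -1.0, 0.013], [0.013, -0.013, -1.0]]
wrist_force: [0.2, 1.3, 1.3]
gripper_width: 0.807
gripper_force: 0.0
```

Request:
apply_moves(moves=[[[0.019,0.034,0],0],[[0.019,0.034,0],0],[[0.019,0.034,0],0],[[0.019,0.034,0],0],[[0.019,0.034,0],0]])

```text
time_s: 20.4
tcp_pos: [0.5644, 0.2377, 0.1524]
ee_rot: [[1.0, 0.001, 0.001], [0.001, -1.0, 0.001], [0.001, -0.001, -1.0]]
wrist_force: [-0.6, 0.5, 0.8]
gripper_width: 0.803
gripper_force: 0.0
```

Request:
apply_moves(moves=[[[0.019,0.034,0],0],[[0,0,0],-7],[[0,0,0],-7],[[0,0,0],-7],[[0,0,0],-5]], hand=0.05)

```text
time_s: 20.82
tcp_pos: [0.583, 0.2046, 0.1521]
ee_rot: [[0.897, 0.442, 0.001], [0.442, -0.897, 0.0], [0.001, -0.0, -1.0]]
wrist_force: [0.8, -0.0, 0.1]
gripper_width: 0.592
gripper_force: 0.0
```

Request:
apply_moves(moves=[[[-0.02,0,0],0],[[-0.02,0,0],0],[[0,0,0],0],[[0,0,0],0]])

```text
time_s: 21.15
tcp_pos: [0.5465, 0.1874, 0.1525]
ee_rot: [[0.899, 0.439, 0.001], [0.439, -0.899, 0.001], [0.001, -0.0, -1.0]]
wrist_force: [0.9, 1.2, 0.8]
gripper_width: 0.574
gripper_force: 0.0
```

```bash
cat > sp.py <<'E'
from h import *
p=imaging.capture("wrist");s=r.sense();x=s["ee_rot"][:,0]
print(s["time_s"],s["tcp_pos"],"yaw",np.degrees(np.arctan2(x[1],x[0])).round(2),s["gripper_width"])
for q in models.place_of(p,"spoon_a"):
    uv=np.array(q["at"])*[640,480];print("at",round(q["confidence"],2),np.round(uv),np.round(px2w(p,uv,0.0),4)[:2])
for q in models.cut_out(p,"spoon_a"):
    m=q["region"]
    if p["frame"][m].mean()<100: continue
    v,u=np.nonzero(m);W=np.array([px2w(p,i,.015)[:2] for i in zip(u,v)])
    c=W.mean(0);w,V=np.linalg.eigh(np.cov(W.T));a=V[:,1];t=(W-c)@a
    if (t**3).mean()>0:a=-a;t=-t
    print("mask",round(q["confidence"],2),"px",u.mean().round(),v.mean().round(),"mid",np.round(c+a*(t.max()+t.min())/2,4),"yaw",np.degrees(np.arctan2(a[1],a[0])).round(1),"len",round(np.ptp(t),3))
import sys
cv2.imwrite(f"pics/{sys.argv[1]}.png",p["frame"])
p=imaging.capture("scene")
for q in models.place_of(p,"pot"):
    uv=np.array(q["at"])*[640,480];print("pot",round(q["confidence"],2),np.round(uv),np.round(px2w(p,uv,0.003),3)[:2])
E
python3 sp.py w5
```

```text
21.2 [0.54723629 0.18782961 0.1524467 ] yaw 26.02 0.5746004876368124
at 0.69 [386. 380.] [0.4382 0.0715]
at 0.65 [326. 175.] [0.5766 0.1988]
mask 0.88 px 328.0 189.0 mid [0.5758 0.1965] yaw -153.3 len 0.135
mask 0.71 px 391.0 399.0 mid [0.4337 0.0673] yaw -151.9 len 0.038
pot 0.9 [468. 398.] [0.465 0.409]
```

View pics/w5.png

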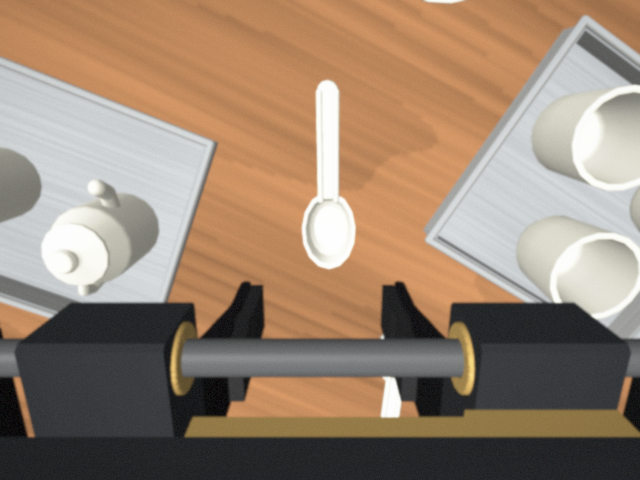

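The wrist view shows the white spoon at (328,175), its handle vertical in the picture, bowl towards the gripper and about 4 mm right of the fingers' midline. The placed pot stands in its tray at (85,240). I step to the pinch point and go down.

Request:
apply_moves(moves=[[[0.021,0.002,0],0],[[0.021,0.002,0.02],0],[[0,0,0.035],0],[[0,0,0.035],0],[[0,0,0.025],0]])

```text
time_s: 21.82
tcp_pos: [0.5855, 0.202, 0.0332]
ee_rot: [[0.899, 0.438, -0.003], [0.438, -0.899, -0.001], [-0.003, -0.0, -1.0]]
wrist_force: [-0.0, 0.3, -0.8]
gripper_width: 0.576
gripper_force: 0.0
```

Request:
apply_moves(moves=[[[0,0,0],0],[[0,0,0.01],0],[[0,0,0.01],0],[[0,0,0.006],0],[[0,0,0],0]])

```text
time_s: 22.23
tcp_pos: [0.5861, 0.2024, 0.0102]
ee_rot: [[0.899, 0.438, -0.0], [0.438, -0.899, -0.0], [-0.0, -0.0, -1.0]]
wrist_force: [-0.6, 0.4, -0.9]
gripper_width: 0.578
gripper_force: 0.0
```

Request:
apply_moves(moves=[[[0,0,0.004],0],[[0,0,0.002],0],[[0,0,0],0],[[0,0,0],0]])

```text
time_s: 22.57
tcp_pos: [0.5865, 0.2026, 0.005]
ee_rot: [[0.899, 0.438, 0.001], [0.438, -0.899, 0.0], [0.001, -0.0, -1.0]]
wrist_force: [0.3, -0.0, 0.3]
gripper_width: 0.577
gripper_force: 0.0
```

Request:
apply_moves(moves=[[[0,0,0.002],0],[[0,0,0],0],[[0,0,0],0],[[0,0,0],0],[[0,0,0],0]], hand=0.0)

```text
time_s: 22.98
tcp_pos: [0.5863, 0.2025, 0.0026]
ee_rot: [[0.899, 0.438, 0.0], [0.438, -0.899, 0.0], [0.0, 0.0, -1.0]]
wrist_force: [-0.0, 0.6, 0.3]
gripper_width: 0.281
gripper_force: 0.0
```

Request:
apply_moves(moves=[[[0,0,0],0],[[0,0,0],0],[[0,0,0],0],[[0,0,0],0],[[0,0,0],0]])

```text
time_s: 23.4
tcp_pos: [0.5863, 0.2025, 0.0026]
ee_rot: [[0.899, 0.438, 0.0], [0.438, -0.899, 0.0], [0.0, 0.0, -1.0]]
wrist_force: [0.8, 0.2, 0.6]
gripper_width: 0.154
gripper_force: 30.0
```

Request:
apply_moves(moves=[[[0,0,0],0],[[0,0,0],0],[[0,0,0],0],[[0,0,0],0],[[0,0,0],0]])

```text
time_s: 23.82
tcp_pos: [0.5863, 0.2025, 0.0026]
ee_rot: [[0.899, 0.438, 0.0], [0.438, -0.899, 0.0], [0.0, 0.0, -1.0]]
wrist_force: [-0.1, 0.8, 1.2]
gripper_width: 0.157
gripper_force: 30.0
```

Request:
apply_moves(moves=[[[0,0,-0.004],0],[[0,0,-0.01],0],[[0,0,-0.025],0],[[0,0,-0.035],0],[[0,0,-0.035],0]])

```text
time_s: 24.23
tcp_pos: [0.5857, 0.202, 0.1127]
ee_rot: [[0.899, 0.438, -0.002], [0.438, -0.899, -0.001], [-0.002, 0.0, -1.0]]
wrist_force: [1.0, 0.2, -0.2]
gripper_width: 0.156
gripper_force: 30.0
```

Request:
apply_moves(moves=[[[0,0,-0.01],4],[[0,0,0],7],[[0,0,0],7],[[0,0,0],7],[[0,0,0],7]])

```text
time_s: 24.65
tcp_pos: [0.5863, 0.2024, 0.1227]
ee_rot: [[0.994, -0.111, 0.001], [-0.111, -0.994, 0.001], [0.001, -0.001, -1.0]]
wrist_force: [-0.6, -0.0, -0.5]
gripper_width: 0.155
gripper_force: 30.0
```

```bash
python3 sp.py w6
```

```text
24.7 [0.58626219 0.20236131 0.12260285] yaw -6.58 0.15054141021963086
at 0.9 [321. 324.] [0.5098 0.211 ]
mask 0.96 px 322.0 296.0 mid [0.5284 0.2082] yaw -6.0 len 0.18
mask 0.55 px 533.0 416.0 mid [0.4203 0.0554] yaw 21.8 len 0.039
pot 0.92 [470. 399.] [0.463 0.411]
```

View pics/w6.png

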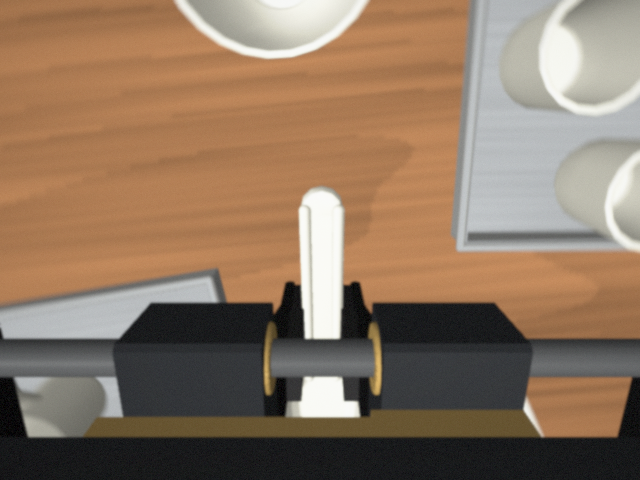

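The view shows the spoon held with its handle at (322,250), in line with the tool. I finish the turn and carry it to the spoon tray.

Request:
apply_moves(moves=[[[0,0,0],7],[[0,0,0],7],[[0,0,0],7],[[0,0,0],7],[[0,0,0],7]])

```text
time_s: 25.32
tcp_pos: [0.5862, 0.2024, 0.1217]
ee_rot: [[0.752, -0.659, -0.0], [-0.659, -0.752, -0.0], [0.0, 0.0, -1.0]]
wrist_force: [0.1, -0.3, -0.4]
gripper_width: 0.151
gripper_force: 30.0
```

Request:
apply_moves(moves=[[[0,0,0],7],[[0,0,0],7],[[0,0,0],7],[[0,0,0],7],[[0,0,0],7]])

```text
time_s: 25.73
tcp_pos: [0.5862, 0.2024, 0.1216]
ee_rot: [[0.238, -0.971, -0.0], [-0.971, -0.238, -0.0], [0.0, 0.0, -1.0]]
wrist_force: [-0.2, -0.2, -0.8]
gripper_width: 0.152
gripper_force: 30.0
```

Request:
apply_moves(moves=[[[0,0,0],7],[[0,0,0],6.4],[[0.02,0.002,0],0],[[0.036,0.004,0],0],[[0.036,0.004,0],0]])

```text
time_s: 26.15
tcp_pos: [0.5771, 0.1102, 0.1215]
ee_rot: [[0.015, -1.0, 0.0], [-1.0, -0.015, -0.0], [0.0, -0.0, -1.0]]
wrist_force: [0.6, -0.8, -1.1]
gripper_width: 0.154
gripper_force: 30.0
```

Request:
apply_moves(moves=[[[0.036,0.004,0],0],[[0.036,0.004,0],0],[[0.036,0.004,0],0],[[0.036,0.004,0],0],[[0.036,0.004,0],0]])

```text
time_s: 26.57
tcp_pos: [0.5587, -0.0715, 0.1219]
ee_rot: [[0.013, -1.0, 0.0], [-1.0, -0.013, -0.0], [0.0, -0.0, -1.0]]
wrist_force: [1.4, 0.7, -0.0]
gripper_width: 0.152
gripper_force: 30.0
```

Request:
apply_moves(moves=[[[0.036,0.004,0],0],[[0.036,0.004,0],0],[[0.036,0.004,0],0],[[0.036,0.004,0],0],[[0.036,0.004,0],0]])

```text
time_s: 26.98
tcp_pos: [0.5406, -0.2518, 0.1219]
ee_rot: [[0.013, -1.0, 0.0], [-1.0, -0.013, -0.0], [0.0, -0.0, -1.0]]
wrist_force: [0.9, 0.2, -0.6]
gripper_width: 0.155
gripper_force: 30.0
```

Request:
apply_moves(moves=[[[0.036,0.004,0],0],[[0.036,0.004,0],0],[[0.02,0.003,0],0],[[0,0,0],0],[[0,0,0],0]])

```text
time_s: 27.4
tcp_pos: [0.5303, -0.3432, 0.1212]
ee_rot: [[0.009, -1.0, -0.001], [-1.0, -0.009, 0.0], [-0.0, 0.001, -1.0]]
wrist_force: [-1.0, -1.1, -0.6]
gripper_width: 0.158
gripper_force: 30.0
```

```bash
python3 - <<'E'
from h import *
p=imaging.capture("wrist");s=r.sense();x=s["ee_rot"][:,0]
print(s["time_s"],s["tcp_pos"],"yaw",np.degrees(np.arctan2(x[1],x[0])).round(2),s["gripper_width"])
cv2.imwrite("pics/w7.png",p["frame"])
p=imaging.capture("top");cv2.imwrite("pics/t7.png",cv2.resize(p["frame"][150:330,400:640],None,fx=3,fy=3))
# expected tray outline (rim, inner edges) drawn for centre (.483,-.364)
q=imaging.capture("scene")
for n,pp in(("top",p),("scene",q)):
  for u in models.place_of(pp,"spoon_tray"):
    uv=np.array(u["at"])*[640,480];print(n,round(u["confidence"],2),np.round(uv),np.round(px2w(pp,uv,0),3))
  for u in models.cut_out(pp,"spoon_tray"):
    c=cv2.approxPolyDP(max(cv2.findContours(u["region"].astype(np.uint8),0,2)[0],key=cv2.contourArea),8,True)[:,0]
    print(n,"corners",[np.round(px2w(pp,k,.025)[:2],3).tolist() for k in c])
E
```

```text
27.45 [ 0.53060695 -0.34222093  0.12132437] yaw -89.39 0.1548557803791343
top 0.32 [287. 150.] [0.686 0.063 0.   ]
top corners [[0.428, -0.458], [0.421, -0.41], [0.401, -0.409], [0.399, -0.459]]
scene 0.58 [268. 179.] [ 0.483 -0.36   0.   ]
scene corners [[0.4, -0.276], [0.399, -0.452], [0.566, -0.457], [0.578, -0.248], [0.435, -0.233]]
```

View pics/w7.png

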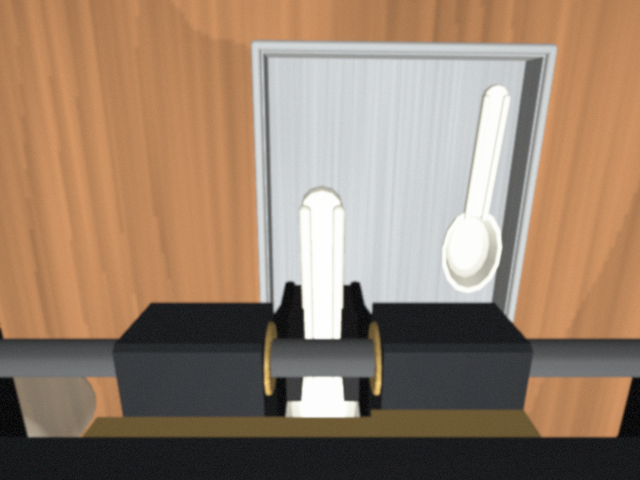

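The wrist view shows the tray's far rim corners at (254,43) and (555,46), its spoon at (485,190), and the held handle at (322,250). I compute the tray pose from those corners.

```bash
python3 - <<'E'
from h import *
p=imaging.capture("wrist")
a=px2w(p,(254,43),.025)[:2];b=px2w(p,(555,46),.025)[:2];x=(a-b)/np.linalg.norm(a-b);y=np.array([-x[1],x[0]])
print("corners",a.round(4),b.round(4),np.linalg.norm(a-b).round(4),"yaw",np.degrees(np.arctan2(x[1],x[0])).round(2))
c=(a+b)/2+.091*y;print("centre",c.round(4),"left/right rim at row 250",px2w(p,(262,250),.025)[:2].round(3),px2w(p,(528,250),.025)[:2].round(3))
H=px2w(p,(497,88),.030)[:2];B=px2w(p,(469,290),.017)[:2];print("spoon in tray frame",[((k-c)@np.array([x,y]).T).round(4).tolist() for k in (H,B)])
for n,X in (("far",.043),("mid",-.004)):
    t=c+X*x-.012*y;print(n,"pinch",t.round(4),"delta world",(t-r.sense()["tcp_pos"][:2]).round(4))
E
```

```text
corners [ 0.571  -0.4572] [ 0.4    -0.4579] 0.171 yaw 0.24
centre [ 0.4851 -0.3665] left/right rim at row 250 [ 0.57  -0.333] [ 0.396 -0.336]
spoon in tray frame [[-0.0535, -0.068], [-0.0564, 0.0637]]
far pinch [ 0.5282 -0.3783] delta world [-0.0032 -0.037 ]
mid pinch [ 0.4812 -0.3785] delta world [-0.0502 -0.0372]
```

Request:
apply_moves(moves=[[[0.018,0.0015,0],0],[[0.019,0.0015,0],0],[[0,0,0],0],[[0,0,0.02],0],[[0,0,0.03],0]])

```text
time_s: 28.22
tcp_pos: [0.531, -0.3803, 0.0747]
ee_rot: [[0.011, -1.0, 0.008], [-1.0, -0.011, -0.004], [0.004, -0.008, -1.0]]
wrist_force: [0.4, -0.2, -0.6]
gripper_width: 0.152
gripper_force: 30.0
```

Request:
apply_moves(moves=[[[0,0,0.03],0],[[0,0,0.018],0],[[0,0,0.006],0],[[0,0,0],0],[[0,0,0],0]])

```text
time_s: 28.63
tcp_pos: [0.5292, -0.3793, 0.0184]
ee_rot: [[0.011, -1.0, 0.001], [-1.0, -0.011, -0.001], [0.001, -0.001, -1.0]]
wrist_force: [0.2, -0.8, -0.3]
gripper_width: 0.152
gripper_force: 30.0
```

```bash
python3 - <<'E'
from h import *
s=r.sense();print(s["time_s"],s["tcp_pos"],s["wrist_force"])
p=imaging.capture("scene");cv2.imwrite("pics/s8.png",cv2.resize(p["frame"][80:240,180:400],None,fx=3.5,fy=3.5,interpolation=2))
E
```

```text
28.6333 [ 0.529227   -0.37932104  0.01843447] [ 0.2426831  -0.77663226 -0.28088189]
```

View pics/s8.png

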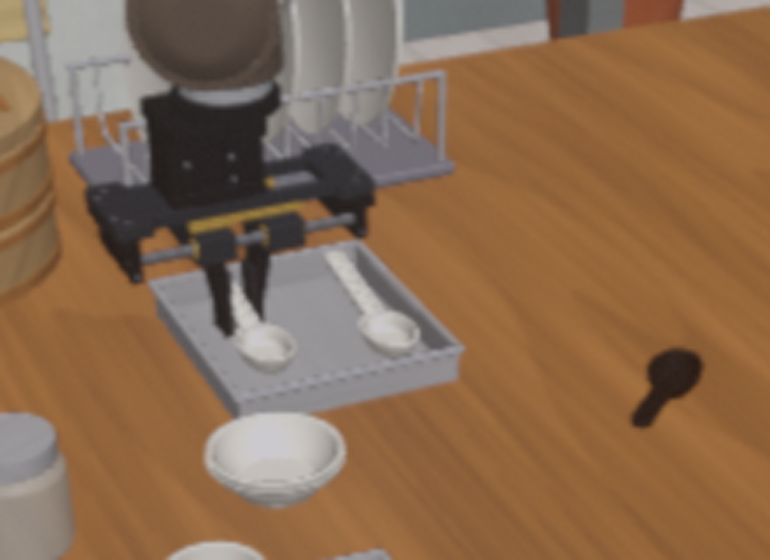

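The crop shows the held spoon at (250,325), parallel to the tray's spoon at (370,300) and inside the walls. I set it down.

Request:
apply_moves(moves=[[[0,0,0.004],0],[[0,0,0.004],0],[[0,0,0.002],0],[[0,0,0.001],0],[[0,0,0],0]])

```text
time_s: 29.1
tcp_pos: [0.5282, -0.3791, 0.0064]
ee_rot: [[0.01, -1.0, -0.0], [-1.0, -0.01, 0.0], [-0.0, 0.0, -1.0]]
wrist_force: [-1.0, -0.3, -0.4]
gripper_width: 0.151
gripper_force: 30.0
```

Request:
apply_moves(moves=[[[0,0,0.001],0],[[0,0,0.001],0],[[0,0,0],0],[[0,0,0],0],[[0,0,0],0]])

```text
time_s: 29.52
tcp_pos: [0.5286, -0.3796, 0.0052]
ee_rot: [[0.011, -1.0, 0.001], [-1.0, -0.011, -0.001], [0.001, -0.001, -1.0]]
wrist_force: [-0.5, -0.6, 4.0]
gripper_width: 0.155
gripper_force: 30.0
```

Request:
apply_moves(moves=[[[0,0,0],0],[[0,0,0],0],[[0,0,0],0],[[0,0,0],0],[[0,0,0],0]], hand=0.028)

```text
time_s: 29.93
tcp_pos: [0.5282, -0.379, 0.0042]
ee_rot: [[0.01, -1.0, -0.0], [-1.0, -0.01, 0.0], [-0.0, 0.0, -1.0]]
wrist_force: [-0.1, -1.0, -0.2]
gripper_width: 0.311
gripper_force: 0.0
```

Request:
apply_moves(moves=[[[0,0,-0.008],0],[[0,0,-0.02],0],[[0,0,-0.04],0],[[0,0,-0.04],0],[[0,0,-0.04],0]])

```text
time_s: 30.35
tcp_pos: [0.528, -0.3791, 0.1546]
ee_rot: [[0.011, -1.0, -0.001], [-1.0, -0.011, 0.0], [-0.0, 0.001, -1.0]]
wrist_force: [1.2, -0.9, -0.2]
gripper_width: 0.321
gripper_force: 0.0
```

Request:
apply_moves(moves=[[[-0.038,0.005,0],0],[[-0.038,0.005,0],0],[[-0.038,0.005,0],0],[[-0.038,0.005,0],0],[[-0.038,0.005,0],0]], hand=0.05)

```text
time_s: 30.77
tcp_pos: [0.5008, -0.188, 0.1534]
ee_rot: [[0.01, -1.0, 0.001], [-1.0, -0.01, -0.0], [0.0, -0.001, -1.0]]
wrist_force: [0.1, -0.1, -0.6]
gripper_width: 0.549
gripper_force: 0.0
```

Request:
apply_moves(moves=[[[-0.038,0.005,0],0],[[-0.038,0.005,0],0],[[-0.038,0.005,0],0],[[-0.038,0.005,0],0],[[-0.038,0.005,0],0]])

```text
time_s: 31.18
tcp_pos: [0.4739, 0.002, 0.1534]
ee_rot: [[0.01, -1.0, 0.001], [-1.0, -0.01, 0.0], [-0.0, -0.001, -1.0]]
wrist_force: [-0.5, 0.3, 0.3]
gripper_width: 0.573
gripper_force: 0.0
```

Request:
apply_moves(moves=[[[-0.038,0.005,0],0],[[-0.038,0.005,0],7],[[0,0,0],7],[[0,0,0],7],[[0,0,0],7]])

```text
time_s: 31.6
tcp_pos: [0.4641, 0.0733, 0.1532]
ee_rot: [[-0.452, -0.892, 0.001], [-0.892, 0.452, 0.0], [-0.001, -0.001, -1.0]]
wrist_force: [0.3, -0.3, 0.2]
gripper_width: 0.574
gripper_force: 0.0
```

Request:
apply_moves(moves=[[[0,0,0],7],[[0,0,0],7],[[0,0,0],7],[[0,0,0],7],[[0,0,0],7]])

```text
time_s: 32.02
tcp_pos: [0.4643, 0.0723, 0.1532]
ee_rot: [[-0.883, -0.469, 0.001], [-0.469, 0.883, 0.0], [-0.001, -0.0, -1.0]]
wrist_force: [-0.9, -0.4, -0.6]
gripper_width: 0.572
gripper_force: 0.0
```

Request:
apply_moves(moves=[[[0,0,0],7],[[0,0,0],3],[[0,0,0],0],[[0,0,0],0]])

```text
time_s: 32.35
tcp_pos: [0.4643, 0.0723, 0.153]
ee_rot: [[-0.949, -0.316, 0.001], [-0.316, 0.949, 0.0], [-0.001, 0.0, -1.0]]
wrist_force: [0.3, 0.2, 0.7]
gripper_width: 0.578
gripper_force: 0.0
```

```bash
python3 sp.py w9; python3 - <<'E'
from h import *
p=imaging.capture("scene")
for q in models.place_of(p,"spoon_a"):
    uv=np.array(q["at"])*[640,480];print("sc",round(q["confidence"],2),np.round(uv),np.round(px2w(p,uv,0.003),3)[:2])
E
```

```text
32.4 [0.46433221 0.07230626 0.15293149] yaw -161.59 0.5762938335558088
at 0.82 [330. 186.] [0.4389 0.0695]
at 0.7 [607.  44.] [0.2845 0.2196]
mask 0.78 px 330.0 199.0 mid [0.4394 0.0697] yaw 18.9 len 0.134
mask 0.63 px 219.0 345.0 mid [0.5878 0.0217] yaw 67.6 len 0.203
pot 0.74 [466. 400.] [0.47  0.409]
sc 0.94 [475. 294.] [0.295 0.223]
sc 0.84 [249. 181.] [ 0.535 -0.363]
sc 0.68 [369. 269.] [0.44  0.071]
sc 0.5 [372. 194.] [ 0.283 -0.176]
```

View pics/w9.png

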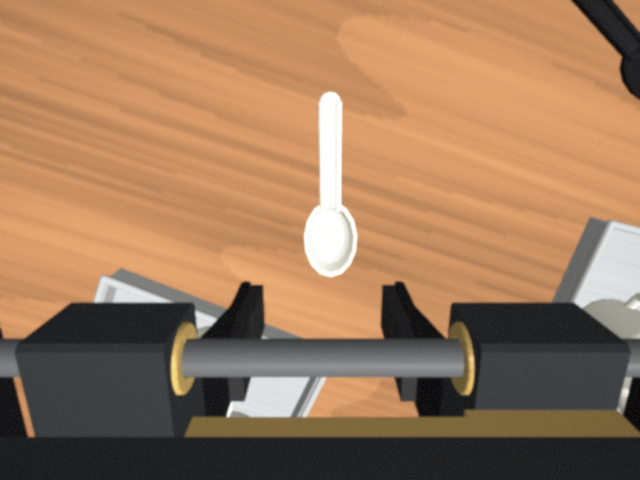

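The wrist view shows the white spoon at (330,185), in line with the tool and about 5 mm right of the midline. The black one, at (620,45), stays untouched. I step to the pinch point, go down and grip.

Request:
apply_moves(moves=[[[0.018,0.003,0],0],[[0.0185,0.0025,0.02],0],[[0,0,0.035],0],[[0,0,0.035],0],[[0,0,0.025],0]])

```text
time_s: 33.12
tcp_pos: [0.4269, 0.0656, 0.036]
ee_rot: [[-0.949, -0.314, -0.001], [-0.314, 0.949, -0.0], [0.001, 0.0, -1.0]]
wrist_force: [1.5, -0.1, 0.5]
gripper_width: 0.578
gripper_force: 0.0
```

Request:
apply_moves(moves=[[[0,0,0],0],[[0,0,0.01],0],[[0,0,0.01],0],[[0,0,0.007],0],[[0,0,0],0]])

```text
time_s: 33.53
tcp_pos: [0.4279, 0.066, 0.0105]
ee_rot: [[-0.949, -0.314, -0.001], [-0.314, 0.949, -0.0], [0.001, -0.0, -1.0]]
wrist_force: [-0.4, -0.2, 0.1]
gripper_width: 0.576
gripper_force: 0.0
```

Request:
apply_moves(moves=[[[0,0,0.004],0],[[0,0,0.003],0],[[0,0,0],0],[[0,0,0],0]])

```text
time_s: 33.87
tcp_pos: [0.4281, 0.0661, 0.0038]
ee_rot: [[-0.949, -0.314, 0.0], [-0.314, 0.949, 0.0], [-0.0, 0.0, -1.0]]
wrist_force: [-0.7, 0.0, -0.2]
gripper_width: 0.577
gripper_force: 0.0
```

Request:
apply_moves(moves=[[[0,0,0],0],[[0,0,0],0],[[0,0,0],0],[[0,0,0],0],[[0,0,0],0]], hand=0.0)

```text
time_s: 34.28
tcp_pos: [0.4279, 0.066, 0.0036]
ee_rot: [[-0.949, -0.314, 0.0], [-0.314, 0.949, 0.0], [-0.0, 0.0, -1.0]]
wrist_force: [-0.1, 0.9, -1.0]
gripper_width: 0.279
gripper_force: 0.0
```

Request:
apply_moves(moves=[[[0,0,0],0],[[0,0,0],0],[[0,0,0],0],[[0,0,0],0],[[0,0,0],0]])

```text
time_s: 34.7
tcp_pos: [0.4279, 0.066, 0.0036]
ee_rot: [[-0.949, -0.314, 0.0], [-0.314, 0.949, -0.0], [-0.0, -0.0, -1.0]]
wrist_force: [0.0, -0.7, 0.3]
gripper_width: 0.154
gripper_force: 30.0
```

Request:
apply_moves(moves=[[[0,0,0],0],[[0,0,0],0]])

```text
time_s: 34.87
tcp_pos: [0.4279, 0.066, 0.0036]
ee_rot: [[-0.949, -0.314, 0.0], [-0.314, 0.949, -0.0], [-0.0, -0.0, -1.0]]
wrist_force: [-0.3, -0.2, -0.5]
gripper_width: 0.153
gripper_force: 30.0
```

Request:
apply_moves(moves=[[[0,0,-0.004],0],[[0,0,-0.01],0],[[0,0,-0.03],0],[[0,0,-0.04],0],[[0,0,-0.036],0]])

```text
time_s: 35.28
tcp_pos: [0.4273, 0.0656, 0.1251]
ee_rot: [[-0.949, -0.314, -0.001], [-0.314, 0.949, -0.001], [0.001, -0.0, -1.0]]
wrist_force: [1.0, 0.1, -0.5]
gripper_width: 0.153
gripper_force: 30.0
```

Request:
apply_moves(moves=[[[0,0,0],-7],[[0,0,0],-7],[[0,0,0],-7],[[0,0,0],-7],[[0,0,0],-7]])

```text
time_s: 35.7
tcp_pos: [0.4275, 0.0659, 0.1238]
ee_rot: [[-0.593, -0.805, -0.0], [-0.805, 0.593, 0.0], [-0.0, 0.0, -1.0]]
wrist_force: [-0.7, 0.4, -0.2]
gripper_width: 0.154
gripper_force: 30.0
```

Request:
apply_moves(moves=[[[0,0,0],-7],[[0,0,0],-7],[[0,0,0],-7],[[0,0,0],-7],[[0,0,0],-7]])

```text
time_s: 36.12
tcp_pos: [0.4275, 0.0659, 0.1237]
ee_rot: [[-0.023, -1.0, -0.0], [-1.0, 0.023, -0.0], [0.0, 0.0, -1.0]]
wrist_force: [-0.0, -0.5, -0.6]
gripper_width: 0.155
gripper_force: 30.0
```

Request:
apply_moves(moves=[[[0,0,0],-1.7],[[0.0125,-0.001,0],0],[[0.036,-0.004,0],0],[[0.036,-0.004,0],0],[[0.036,-0.004,0],0]])

```text
time_s: 36.53
tcp_pos: [0.4407, -0.0555, 0.1238]
ee_rot: [[0.002, -1.0, 0.0], [-1.0, -0.002, 0.0], [-0.0, -0.0, -1.0]]
wrist_force: [0.1, 0.3, -0.8]
gripper_width: 0.157
gripper_force: 30.0
```

Request:
apply_moves(moves=[[[0.036,-0.004,0],0],[[0.036,-0.004,0],0],[[0.036,-0.004,0],0],[[0.036,-0.004,0],0],[[0.036,-0.005,0],0]])

```text
time_s: 36.95
tcp_pos: [0.4614, -0.2362, 0.1237]
ee_rot: [[0.0, -1.0, -0.0], [-1.0, -0.0, 0.0], [-0.0, 0.0, -1.0]]
wrist_force: [0.6, 0.7, -0.4]
gripper_width: 0.154
gripper_force: 30.0
```

Request:
apply_moves(moves=[[[0.036,-0.005,0],0],[[0.036,-0.005,0],0],[[0.036,-0.005,0],0],[[0,0,0],0],[[0,0,0],0]])

```text
time_s: 37.37
tcp_pos: [0.4763, -0.3438, 0.1228]
ee_rot: [[-0.003, -1.0, -0.001], [-1.0, 0.003, 0.001], [-0.001, 0.001, -1.0]]
wrist_force: [-0.3, 0.6, -0.3]
gripper_width: 0.154
gripper_force: 30.0
```

```bash
python3 sp.py w10
```

```text
37.4167 [ 0.47619241 -0.34258762  0.12294441] yaw -90.09 0.1537048149241044
at 0.6 [245. 192.] [ 0.5286 -0.3695]
at 0.6 [545. 424.] [ 0.2926 -0.1756]
at 0.59 [323. 328.] [ 0.4753 -0.2645]
mask 0.9 px 322.0 299.0 mid [ 0.4757 -0.2848] yaw -90.0 len 0.178
mask 0.69 px 241.0 208.0 mid [ 0.5294 -0.3677] yaw 92.7 len 0.137
pot 0.56 [465. 396.] [0.467 0.403]
```

View pics/w10.png

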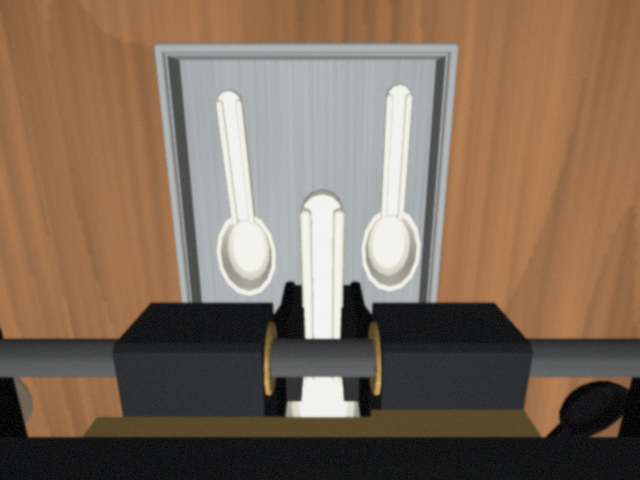

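The view shows the placed spoon at (240,190), the original at (395,185), and the held handle at (322,250) between them. I go to the middle lane and set it down.

Request:
apply_moves(moves=[[[0.018,-0.0015,0],0],[[0.018,-0.0015,0],0],[[0,0,0],0],[[0,0,0.02],0],[[0,0,0.03],0]])

```text
time_s: 38.03
tcp_pos: [0.4827, -0.3788, 0.0767]
ee_rot: [[0.002, -1.0, 0.008], [-1.0, -0.002, -0.004], [0.004, -0.008, -1.0]]
wrist_force: [1.0, -0.2, -1.3]
gripper_width: 0.154
gripper_force: 30.0
```

Request:
apply_moves(moves=[[[0,0,0.03],0],[[0,0,0.018],0],[[0,0,0.006],0],[[0,0,0],0],[[0,0,0],0]])

```text
time_s: 38.45
tcp_pos: [0.4809, -0.3782, 0.0206]
ee_rot: [[0.002, -1.0, 0.001], [-1.0, -0.002, -0.001], [0.001, -0.001, -1.0]]
wrist_force: [0.6, -0.4, -0.7]
gripper_width: 0.155
gripper_force: 30.0
```

Request:
apply_moves(moves=[[[0,0,0.004],0],[[0,0,0.004],0],[[0,0,0.003],0],[[0,0,0],0],[[0,0,0],0]])

```text
time_s: 38.87
tcp_pos: [0.48, -0.3785, 0.0087]
ee_rot: [[0.0, -1.0, 0.0], [-1.0, -0.0, -0.0], [0.0, -0.0, -1.0]]
wrist_force: [0.6, 0.6, 0.3]
gripper_width: 0.155
gripper_force: 30.0
```

Request:
apply_moves(moves=[[[0,0,0.001],0],[[0,0,0.001],0],[[0,0,0.001],0],[[0,0,0],0],[[0,0,0],0]])

```text
time_s: 39.28
tcp_pos: [0.4803, -0.3788, 0.0062]
ee_rot: [[0.001, -1.0, 0.001], [-1.0, -0.001, -0.001], [0.001, -0.001, -1.0]]
wrist_force: [-0.3, -1.0, 4.6]
gripper_width: 0.153
gripper_force: 30.0
```

Request:
apply_moves(moves=[[[0,0,0],0],[[0,0,0],0],[[0,0,0],0],[[0,0,0],0],[[0,0,0],0]], hand=0.026)

```text
time_s: 39.7
tcp_pos: [0.4799, -0.3783, 0.0052]
ee_rot: [[0.0, -1.0, -0.0], [-1.0, -0.0, 0.0], [-0.0, 0.0, -1.0]]
wrist_force: [0.3, 0.2, 0.1]
gripper_width: 0.289
gripper_force: 0.0
```

Request:
apply_moves(moves=[[[0,0,-0.008],0],[[0,0,-0.02],0],[[0,0,-0.035],0],[[0,0,-0.04],0],[[0,0,-0.04],0]])

```text
time_s: 40.12
tcp_pos: [0.4795, -0.3782, 0.1502]
ee_rot: [[0.0, -1.0, -0.001], [-1.0, -0.0, 0.0], [-0.0, 0.001, -1.0]]
wrist_force: [-0.0, -0.3, 0.1]
gripper_width: 0.295
gripper_force: 0.0
```

Request:
apply_moves(moves=[[[-0.035,0.03,-0.02],0],[[-0.035,0.03,0],0],[[-0.03,0.025,0],0],[[0,0,0],0],[[0,0,0],0]])

```text
time_s: 40.53
tcp_pos: [0.4015, -0.2866, 0.1663]
ee_rot: [[0.002, -1.0, 0.001], [-1.0, -0.002, -0.0], [0.0, -0.001, -1.0]]
wrist_force: [0.6, -0.2, 0.6]
gripper_width: 0.303
gripper_force: 0.0
```

```bash
python3 sp.py w11; python3 - <<'E'
from h import *
p=imaging.capture("top");q=imaging.capture("scene");w=imaging.capture("wrist")
cv2.imwrite("pics/f1.png",np.vstack([np.hstack([p["frame"][90:310,60:460],w["frame"][::2,::2][:220]]), np.hstack([q["frame"][130:450,170:570],np.zeros((320,320,3),np.uint8)])]))
E
```

```text
40.5833 [ 0.40310492 -0.28759848  0.16641129] yaw -89.91 0.3014988342059746
at 0.93 [151. 104.] [ 0.5295 -0.3705]
at 0.81 [217. 112.] [ 0.4802 -0.3647]
mask 0.97 px 142.0 113.0 mid [ 0.5311 -0.3692] yaw 94.2 len 0.136
mask 0.57 px 211.0 116.0 mid [ 0.4817 -0.368 ] yaw 92.2 len 0.138
pot 0.59 [469. 397.] [0.463 0.407]
```

View pics/f1.png

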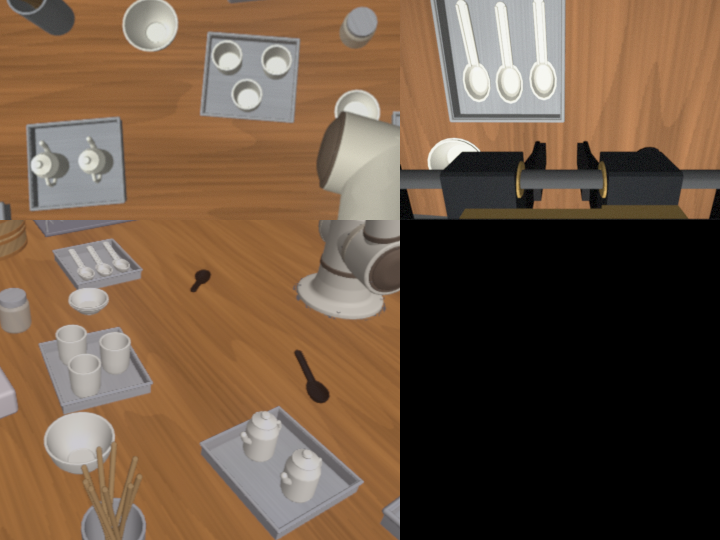

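The composite shows three parallel spoons at (510,50), three upright cups at (247,75) and two pots at (65,160), each set in its own tray. The dishes and bowl are where they were, and the arm is clear of everything.

```bash
python3 -c "
from station import r
print(r.finish_job())"
```

```text
the job is handed in; nothing more can be done
None
```

All five pieces are in their own trays: both spoons flat and parallel with the one already there, both cups and the pot upright. The job was handed in at about 41 s of the 128 s allowed; the hand-in call gave no verdict, so this rests on the final pictures and measured positions.

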